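# Pack and seal the parts case

### The job

Pack up the parts case: nest the blue cup right down into the matching white cup standing in the case, slide the cover across by its handle until it is fully over the case, and then turn the yellow quarter-turn fastener clockwise until its slot lines up with the two red marks on the cover. Finish by pressing the cover down fully against its seal, and stay there: the job ends while the robot is still holding the cover pressed down. Leave everything else on the bench where it is.

Things in the scene. Friction and masses are not known exactly. Their poses are not given: they have to be found in the camera images.
- case: Grey open-topped metal box, 170 x 170 mm outside and 110 mm high, 8 mm walls and floor, fixed to the bench. Origin: centre of its underside, on the bench; z up. Two aluminium runners along its x = +-89 mm sides extend in its +y direction to y = 275 mm at 110 mm height, on two legs; the cover travels along them. When the cover is over the box it is centred on the box's axis. The cover starts parked beside the opening, on the +y side, leaving the opening free.
- blue_cup: Blue plastic cup to be nested, 40 to 85 g, loose, standing upright on the bench. 60 mm high; upper half (z 30 to 60 mm) is a straight band 58 mm in outside diameter, 3 mm wall; below it steps in at a shoulder to 49 mm diameter and tapers to 39 mm at the foot. Origin: centre of the underside; z up. Round about z, so its yaw does not matter. Its shoulder comes to rest on the rim of the cup below when nested, so that its origin is then 30 mm above the other cup's origin.
- cup_in_case: White cup of the very same shape and size as the blue cup, standing loose and upright on the floor of the case (8 mm above the bench). Origin: centre of the underside; z up. The nested pair is 90 mm high and clears the cover.
- cover_slide (a joint): Travel of the cover along its runners in m: 0 parked, 0.18 fully over the case (hard stop). It moves along the case's -y direction, with about 2 N of friction plus light damping.
- cover_press (a joint): How far the cover is pressed down, in m: 0 riding up on its springs, 0.006 fully down against the seal (hard stop). Springs push it back up when let go; pressing takes about 3 N to start and about 9 N to bottom out. It can be pressed anywhere on top, including on its handle or the fastener.
- fastener (a joint): Angle of the quarter-turn fastener in rad: grows as it is turned clockwise seen from above; starts between -1.45 and -1.0; 0 means that the slot lies along the line of the two red marks (along the case's x). No click or stop at 0: it can be overturned to 0.35. About 0.07 N m of friction: stays where it is left.
- fastener_top (a point): Centre of the top of the fastener, on its vertical axis, 32 mm above the cover's top face. The yellow grip is an upright bar 42 mm long, 14 mm thick and 26 mm high, with the black slot line along the top of it; it stands on a 6 mm high steel disc of 46 mm diameter, concentric. The point's x axis lies along the bar and the slot, z up.
- cover_handle (a point): Centre of the top of the cover's black handle, a bar 90 mm long (along the case's x), 12 mm thick (along y) and 12 mm high, its top 30 mm above the cover's top face, on two end posts; free gap of 18 mm under its middle. Fixed to the cover, 86 mm from the fastener's axis. x along the bar, z up.
- cover_top (a point): Point on the flat top face of the cover, midway between the handle (42 mm on the case's +y side) and the fastener (44 mm on the -y side); 126 mm above the bench when the cover rides up. A free spot to press on.
- cover: The light grey cover plate, 188 x 165 x 6 mm, which carries the handle and the fastener. Its own origin is 16 mm under its top face, below the plate's centre; axes as the case's. On its top are two red marks, to either side of the fastener, in line along x.
- jar: Bystander: small white jar with orange cap, 42 mm diameter, 60 mm high, origin under its centre. Leave it alone.
- terminals_long: Bystander: black 10-way terminal strip, 120 x 30 x 26 mm, x along it, origin under its centre. Leave it alone.
- terminals_mid: Bystander: black 7-way terminal strip, 84 x 30 x 26 mm, origin under its centre. Leave it alone.
- terminals_small: Bystander: black 3-way terminal strip, 36 x 30 x 26 mm, origin under its centre. Leave it alone.
- tape_measure: Bystander: black tape measure, 66 x 34 x 55 mm, origin under its centre. Leave it alone.
- screwdriver: Bystander: screwdriver with a black handle, 200 mm long, lying along its x. Leave it alone.
- mug: Bystander: white mug, 76 mm diameter, 90 mm high, origin under its centre. Leave it alone.
Things that resemble listed ones, but are neither listed nor needed, are in the scene too. What is meant by the cup_in_case is not green, and is the larger of those in its own colour.

How it is judged:
On the way, in this order (a step that is already met when the one before it is completed fails the run):
1. the blue cup is nested in the cup in the case, and let go (horizontal distance between blue_cup and cup_in_case below 0.004 m and z of blue_cup in the frame of cup_in_case between 0.027 and 0.034 m and angle between each of blue_cup, cup_in_case's own z axis and vertical below 0.1 rad and height (world z) of cup_in_case below 0.015 m and horizontal distance between cup_in_case and case below 0.08 m and contact force between the fingers and blue_cup below 0.1 N), for 0.2 s.
2. the cover is slid fully over the case, the cups still nested (all of step 1 and value of joint cover_slide above 0.175 m), for 0.2 s.
3. the fastener's slot is in line with the marks, the cover still home (value of joint fastener between -0.14 and 0.14 rad and value of joint cover_slide above 0.175 m), for 0.2 s.
At the end, for the whole second after the job is handed in: Cups nested in the case (within 4 mm of concentric, 27-34 mm up, upright within 0.1 rad, untouched); cover within 5 mm of home; slot within 0.14 rad of the marks; the fingers still hold the cover down: at least 4.5 of its 6 mm, with over 5 N on the cover, handle or fastener (all of step 1 and all of step 3 and value of joint cover_press above 0.0045 m and contact force between the fingers and cover above 5 N); the arm keeps its last pose, push and grip.
It fails at once if a bystander is shifted by more than 30 mm (distance of any of jar, terminals_long, terminals_mid, terminals_small, tape_measure, screwdriver, mug from where it was at the start of the episode above 0.03 m).
It fails at once if the jar, the tape measure or the mug is tipped over (angle between any of jar, tape_measure, mug's own z axis and vertical above 0.5 rad).
It fails at once if the cup in the case is tipped over (angle between cup_in_case's own z axis and vertical above 0.6 rad).
It also fails if it takes over 64 s, if anything falls off the work surface, if the arm or the gripper's body presses on something with over 40 N, if the wrist force passes 120 N, or if a joint passes its speed limit or range.

### The arm

A 6-joint arm with a two-finger parallel gripper is mounted at the origin on the work surface. World frame = base frame: x ahead of the robot, y to its left, z up, the work surface at z = 0. Lengths are in m, angles in rad, forces in N, time in s.
With the tool pointing down it reaches from about 0.275 to 0.825 m from the base axis. Payload 4.9 kg.
Tool frame: the origin (TCP) lies between the finger pads; the fingertips stand 22 mm ahead of it and the grasp point (between the pads) lies 3 mm ahead of it (manip.nose_length is the distance from the TCP to the fingertips, in m); z points along the fingers, y is the line along which they close (so a half turn about z gives the same grasp; the last joint's range is limited). The gripper opens to 85 mm and grips with 20 to 120 N. Pads are 22 mm wide; open, the fingers measure 114 mm over their backs; the gripper's body (76 mm by 85 mm) begins 54 mm behind the grasp point. The pads swing forward as they close: fully open they stand 13 mm farther back than shut.
Start: joints at [-1.31, 0.326, -0.193, 1.052, 0, 1.437], TCP at [0.212, -0.508, 0.253] pointing down, gripper open.
Joint ranges: [-2.65, 2.65], [-0.97, 1.79], [-1.3, 1.35], [-1.93, 2.1], [-1.47, 1.37], [-3.14, 3.14]. Speed limits (rad/s): [2.57, 2.57, 3.14, 3.14, 3.14, 3.14].

### API

Orientations are given as a unit quaternion [w, x, y, z].
In Python, from plant import manip gives the robot as it stands.
- The arm moves only by the tool send_rows, never from a script. Its argument "steps" is a list of rows, each an object of numbers: "rx", "ry", "rz": the turn, a rotation vector about the world's x, y, z in units of 45 degrees (1.0 is 45 degrees); "tx", "ty", "tz": the shift along the world's x, y, z in units of 0.025 m (1.0 is 0.025 m); "claw": the opening, from 0 (shut) to 1 (fully open). In form: [{"rx": .., "ry": .., "rz": .., "tx": .., "ty": .., "tz": .., "claw": ..}, ...]. A call has 1 to 12 rows; each row shifts and turns the commanded pose from where the row before left it; what a row does not reach is not made up. A row lasts 1/12 s, in which the tool goes at most 41.7 mm and 7.16 degrees, less where a joint would pass 70% of its speed; a pose out of reach is approached as far as the arm can. A call with a number of a shift or a turn outside -1 to 1 is refused whole. A call with a gripper value outside its range is refused whole. The fingers move at their own pace and stop on an object; "newtons" is the grip in N (left out, the last holds). Time passes only in rows, so rows that do not move let the fingers close. It gives the time, the measured TCP pose, the force, the opening and the grip force at its end, in the units of the state.
- manip.sense(): the state, without advancing time (a new reading comes with each control period).
- manip.get_image(name): name is "scene" or "top" or "wrist"; returns a dict with "pixels" (400x640x3 uint8, blue, green, red), "K" (3x3 intrinsics, pixels), "camera_from_world" (4x4, takes a point from world to camera coordinates); the wrist camera has in their place "T_tool_cam" (4x4, takes a point from camera to tool coordinates, whose origin is the TCP and whose axes are the flange's). Camera axes: x right, y up, looking along -z (the intrinsics and any distortion apply to the point x, -y, -z); pixel columns grow to the right and rows downward; lengths in m; the calibration is good to about 2 mm. A picture is of the moment at which its call begins: read the wrist's pose just before it. There is no depth.
- manip.close_job(): hands the job in; it is judged then, once.
The state is a dict: "clock": time; "qpos": joint angles; "dq": joint speeds; "tau": joint torques, N m; "ee_pos": TCP position; "eef_rot": TCP orientation; "wrist_force": force on the tool from outside, world axes, zero at the start; "wrist_torque": the same for the moment, N m; "grip_width": opening from 0.0 (shut) to 1.0 (fully open); "gripper_force": force on a finger pad.
Only numpy, scipy, OpenCV 4.12 (cv2) and the standard library are available. Lean on these libraries where they do the work, as an engineer would, in place of code of your own. Each camera call takes 0.05 s, during which the arm holds its last target. There are 200 camera calls.

## Working session

There is one attempt and no reset: what is moved stays moved. The work goes in short steps, Python scripts to look and compute and a tool call to move; the robot and the scene stay as the last step left them, time stands still between calls to the robot, and variables do not carry over. Pictures are saved under pics/ and viewed, at most 10 in all, crops included, and the job is handed in when it is done.

Besides the shell and the picture viewer there is one more tool, called after ">>>" as name([rows], argument=value, ...), one row to a line, values as JSON. send_rows: Moves the arm, as the interface text tells. Shifts and turns lie within -1 to 1; 1 stands for 0.025 m of shift or 45 degrees of turn. Its arguments: {"type":"object","properties":{"steps":{"type":"array","items":{"type":"object","properties":{"rx":{"type":"number"},"ry":{"type":"number"},"rz":{"type":"number"},"tx":{"type":"number"},"ty":{"type":"number"},"tz":{"type":"number"},"claw":{"type":"number"}}}},"newtons":{"type":"number"}},"required":["steps"]}

```bash
mkdir -p pics; ls; cat > h.py <<'E'
import numpy as np,cv2
from plant import manip
def save(n,f):
    s=manip.sense(); d=manip.get_image(n); cv2.imwrite(f'pics/{f}.png',d['pixels'])
    np.savez(f'pics/{f}.npz',p=s['ee_pos'],q=s['eef_rot'],**{k:np.array(v) for k,v in d.items()}); return d
def R(q):
    w,x,y,z=q
    from scipy.spatial.transform import Rotation as A
    return A.from_quat([x,y,z,w]).as_matrix()
def ray(f,u,v):
    d=np.load(f'pics/{f}.npz')
    if 'camera_from_world' in d: T=np.linalg.inv(d['camera_from_world'])
    else:
        T=np.eye(4);T[:3,:3]=R(d['q']);T[:3,3]=d['p'];T=T@d['T_tool_cam']
    dist=d['dist'] if 'dist' in d else None
    p=cv2.undistortPoints(np.array([[[u,v]]],float),d['K'],dist)[0,0]
    return T[:3,3],T[:3,:3]@np.array([p[0],-p[1],-1])
def at(f,u,v,z):
    o,r=ray(f,u,v); return (o+r*(z-o[2])/r[2]).round(4)
E
python3 - <<'E'
from h import *
for n in ('scene','top','wrist'):
    d=save(n,n+'0'); print(n,d.keys(),d['K'])
s=manip.sense();print(s)
E
```

```text
pics
scene dict_keys(['pixels', 'K', 'camera_from_world']) [[474.53424295   0.         314.10348765]
 [  0.         474.53424295 198.55414986]
 [  0.           0.           1.        ]]
top dict_keys(['pixels', 'K', 'camera_from_world']) [[385.58376397   0.         320.85282485]
 [  0.         385.58376397 195.97134425]
 [  0.           0.           1.        ]]
wrist dict_keys(['pixels', 'K', 'T_tool_cam']) [[308.48176403   0.         321.35918535]
 [  0.         308.48176403 199.51852667]
 [  0.           0.           1.        ]]
{'clock': 0.15, 'qpos': array([-1.31016669e+00,  3.26796962e-01, -1.93333571e-01,  1.05197959e+00,
       -3.14415934e-06,  1.43660322e+00]), 'dq': array([-0.00078876, -0.00218582,  0.0023406 , -0.00222663, -0.00173999,
       -0.00083885]), 'tau': array([ 1.11863614e-03, -4.43704534e+01,  2.62664670e+01,  1.04898191e-02,
       -7.70136603e-05, -1.23797275e-05]), 'ee_pos': array([ 0.211465  , -0.50729476,  0.25267681]), 'eef_rot': array([-6.55486384e-04,  9.80577363e-01,  1.96131598e-01, -4.30692324e-05]), 'wrist_force': array([-0.44811322,  0.95222833, -0.09599518]), 'wrist_torque': array([ 0.04906254, -0.09150725, -0.01370625]), 'gripper_force': 0.0, 'grip_width': 1.0082907792797287}
```

View pics/top0.png

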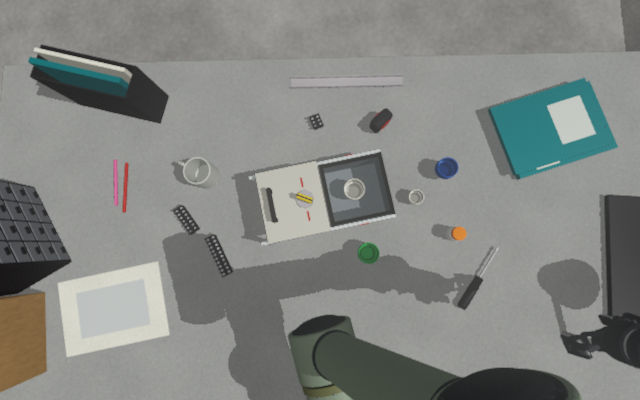

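View pics/scene0.png

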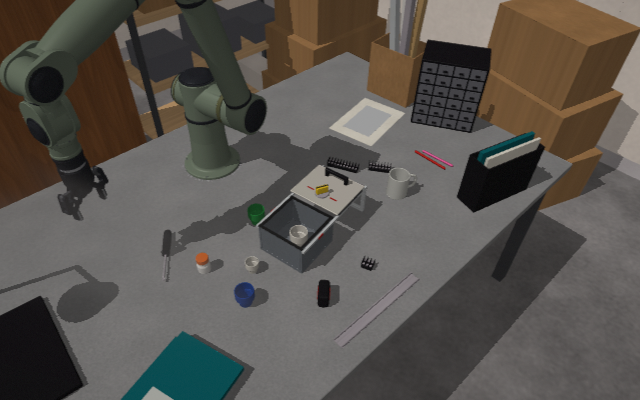

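Top view: the cups are blue (447,168), white in the case (354,189), a smaller white one on the bench (416,197) and green (368,253). The white one inside the case fits cup_in_case because it is the larger white one. I'll confirm this in an enlarged crop.

```bash
python3 - <<'E'
from h import *
im=cv2.imread('pics/top0.png')[140:260,240:480]
cv2.imwrite('pics/topc.png',cv2.resize(im,None,fx=3.3333,fy=3.3333,interpolation=cv2.INTER_CUBIC)[:,:800])
print(ray('top0',320,196))
E
```

```text
(array([0.39481936, 0.03438512, 1.11999079]), array([ 0.12376819,  0.02538623, -0.99198885]))
```

View pics/topc.png

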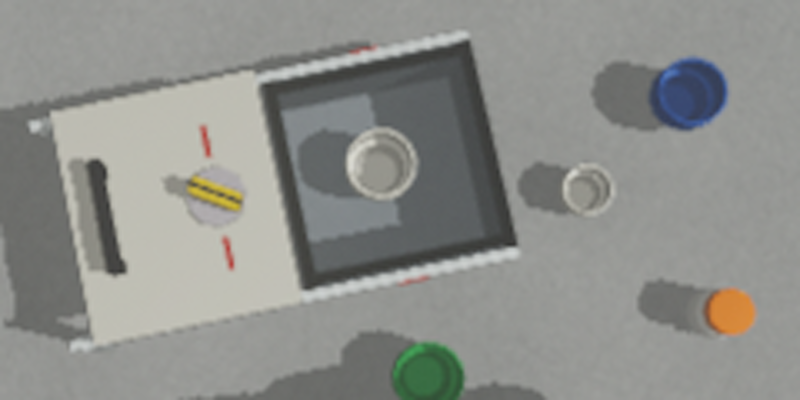

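The crop confirms it: the white cup in the case has its rim at full (354.6,188.6) and is about 21 px wide, the same as the blue rim at (447,167.6). The small white cup is only about 15 px. The handle is at (272,205), the fastener at (304.5,198), and the marks at (301.5,182) and (308.4,215.6).

```bash
python3 - <<'E'
from h import *
f=lambda x,y,z:at('top0',240+x/3.3333,140+y/3.3333,z)
b=f(690,92,.06);w=f(382,162,.068);h=f(107,217,.156);fa=f(215,193,.158);m1=f(206.5,140,.126);m2=f(228.5,252,.126)
print('blue',b,'white',w,'jar',f(731,311,.06),'small',f(588,188,.05))
print('handle',h,'fast',fa,np.linalg.norm((h-fa)[:2]),'marks',m1,m2)
ya=(h-fa)[:2];print('case +y yaw',np.degrees(np.arctan2(ya[1],ya[0])),'x yaw from marks',np.degrees(np.arctan2(*(m1-m2)[[1,0]])))
x1,x2=f(97,163,.156),f(118,270,.156);print('handle yaw',np.degrees(np.arctan2(*(x1-x2)[[1,0]])),np.linalg.norm(x1-x2))
s1,s2=f(188,185,.158),f(242,204,.158);print('slot yaw',np.degrees(np.arctan2(*(s1-s2)[[1,0]])),np.linalg.norm(s1-s2))
for c in((262,85),(470,42),(518,247),(305,290)):print('case corner',f(*c,.11))
s=manip.sense();print('tool R',R(s['eef_rot']).round(3))
E
```

```text
blue [ 0.6015 -0.2917  0.06  ] white [ 0.5453 -0.0341  0.068 ] jar [ 0.4198 -0.3156  0.06  ] small [ 0.5234 -0.2063  0.05  ]
handle [0.4937 0.1801 0.156 ] fast [0.5106 0.0981 0.158 ] 0.08372341369055612 marks [0.5564 0.1066 0.126 ] [0.4682 0.09   0.126 ]
case +y yaw 101.6454626013626 x yaw from marks 10.658872093790729
handle yaw 11.309932474020217 0.0831140180715624
slot yaw 69.81419699053512 0.043469989648031886
case corner [0.6029 0.0631 0.11  ]
case corner [ 0.6352 -0.1038  0.11  ]
case corner [ 0.4704 -0.1363  0.11  ]
case corner [0.4388 0.031  0.11  ]
tool R [[ 0.923  0.385 -0.   ]
 [ 0.385 -0.923  0.001]
 [ 0.    -0.001 -1.   ]]
```

Case yaw is about 11°, and its centre is near (0.537,-0.037). The slot is about 59° counter-clockwise of the marks, so fastener ≈ -1.03, which is inside the given range. I'll go above the blue cup.

>>> send_rows([
  {"tx": 0.8,"ty": 0.45,"claw": 1},
  {"tx": 0.8,"ty": 0.45,"claw": 1},
  {"tx": 0.8,"ty": 0.45,"claw": 1},
  {"tx": 0.8,"ty": 0.45,"claw": 1},
  {"tx": 0.8,"ty": 0.45,"claw": 1},
  {"tx": 0.8,"ty": 0.45,"claw": 1},
  {"tx": 0.8,"ty": 0.45,"claw": 1},
  {"tx": 0.8,"ty": 0.45,"claw": 1},
  {"tx": 0.8,"ty": 0.45,"claw": 1},
  {"tx": 0.8,"ty": 0.45,"claw": 1},
  {"tx": 0.8,"ty": 0.45,"claw": 1},
  {"tx": 0.8,"ty": 0.45,"claw": 1},
], newtons=30)

```text
validation failed for argument at $.st...
```

>>> send_rows([
  {"tx": 0.75,"ty": 0.4,"tz": -0.5,"claw": 1},
  {"tx": 0.75,"ty": 0.4,"tz": -0.5,"claw": 1},
  {"tx": 0.75,"ty": 0.4,"tz": -0.5,"claw": 1},
  {"tx": 0.75,"ty": 0.4,"tz": -0.5,"claw": 1},
  {"tx": 0.75,"ty": 0.4,"tz": -0.5,"claw": 1},
  {"tx": 0.75,"ty": 0.4,"tz": -0.5,"claw": 1},
  {"tx": 0.75,"ty": 0.4,"tz": -0.5,"claw": 1},
  {"tx": 0.75,"ty": 0.4,"tz": -0.5,"claw": 1},
  {"claw": 1},
  {"claw": 1},
  {"claw": 1},
])

```text
validation failed for argument at $.st...
```

```bash
python3 - <<'E'
from h import *
d=save('wrist','w1');s=manip.sense();print(s['ee_pos'],s['qpos'],manip.nose_length)
im=d['pixels'];hsv=cv2.cvtColor(im,cv2.COLOR_BGR2HSV);m=cv2.inRange(hsv,(100,120,30),(130,255,255))
ys,xs=np.nonzero(m);print(xs.min(),xs.max(),ys.min(),ys.max())
E
```

```text
[ 0.21145407 -0.50738181  0.25279803] [-1.31021711e+00  3.26687010e-01 -1.93172092e-01  1.05201640e+00
 -2.27405925e-05  1.43663694e+00] 0.022Traceback (most recent call last):
  File "<stdin>", line 4, in <module>
    return umr_minimum(a, axis, None, out, keepdims, initial, where)
ValueError: zero-size array to reduction operation minimum which has no identity
```

View pics/w1.png

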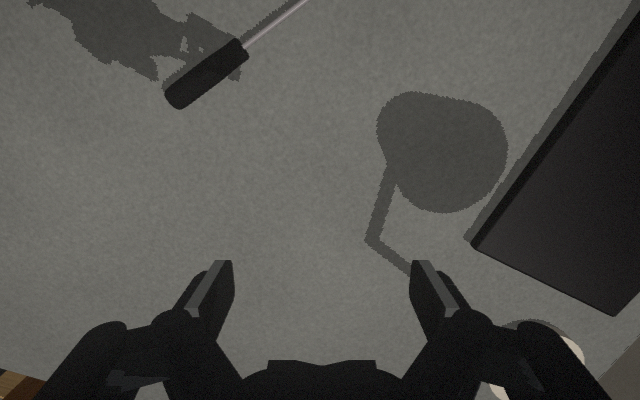

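The arm did not move because the rows were refused, and the picture only shows the start place. I suspect every field is required, so I'll send full rows.

>>> send_rows([
  {"rx": 0,"ry": 0,"rz": 0,"tx": 0.8,"ty": 0.45,"tz": 0,"claw": 1},
  {"rx": 0,"ry": 0,"rz": 0,"tx": 0.8,"ty": 0.45,"tz": 0,"claw": 1},
  {"rx": 0,"ry": 0,"rz": 0,"tx": 0.8,"ty": 0.45,"tz": 0,"claw": 1},
  {"rx": 0,"ry": 0,"rz": 0,"tx": 0.8,"ty": 0.45,"tz": 0,"claw": 1},
  {"rx": 0,"ry": 0,"rz": 0,"tx": 0.8,"ty": 0.45,"tz": 0,"claw": 1},
  {"rx": 0,"ry": 0,"rz": 0,"tx": 0.8,"ty": 0.45,"tz": 0,"claw": 1},
  {"rx": 0,"ry": 0,"rz": 0,"tx": 0.8,"ty": 0.45,"tz": 0,"claw": 1},
  {"rx": 0,"ry": 0,"rz": 0,"tx": 0.8,"ty": 0.45,"tz": 0,"claw": 1},
  {"rx": 0,"ry": 0,"rz": 0,"tx": 0.8,"ty": 0.45,"tz": 0,"claw": 1},
  {"rx": 0,"ry": 0,"rz": 0,"tx": 0.8,"ty": 0.45,"tz": 0,"claw": 1},
  {"rx": 0,"ry": 0,"rz": 0,"tx": 0.8,"ty": 0.45,"tz": 0,"claw": 1},
  {"rx": 0,"ry": 0,"rz": 0,"tx": 0.8,"ty": 0.45,"tz": 0,"claw": 1},
], newtons=30)

```text
clock: 1.2
ee_pos: [0.4524, -0.3719, 0.2531]
eef_rot: [-0.0, 0.981, 0.196, -0.0]
wrist_force: [0.5, 0.1, -0.2]
grip_width: 1.003
gripper_force: 0.0
```

>>> send_rows([
  {"rx": 0,"ry": 0,"rz": 0,"tx": 0.75,"ty": 0.4,"tz": -0.45,"claw": 1},
  {"rx": 0,"ry": 0,"rz": 0,"tx": 0.75,"ty": 0.4,"tz": -0.45,"claw": 1},
  {"rx": 0,"ry": 0,"rz": 0,"tx": 0.75,"ty": 0.4,"tz": -0.45,"claw": 1},
  {"rx": 0,"ry": 0,"rz": 0,"tx": 0.75,"ty": 0.4,"tz": -0.45,"claw": 1},
  {"rx": 0,"ry": 0,"rz": 0,"tx": 0.75,"ty": 0.4,"tz": -0.45,"claw": 1},
  {"rx": 0,"ry": 0,"rz": 0,"tx": 0.75,"ty": 0.4,"tz": -0.45,"claw": 1},
  {"rx": 0,"ry": 0,"rz": 0,"tx": 0.75,"ty": 0.4,"tz": -0.45,"claw": 1},
  {"rx": 0,"ry": 0,"rz": 0,"tx": 0.75,"ty": 0.4,"tz": -0.45,"claw": 1},
  {"rx": 0,"ry": 0,"rz": 0,"tx": 0,"ty": 0,"tz": 0,"claw": 1},
  {"rx": 0,"ry": 0,"rz": 0,"tx": 0,"ty": 0,"tz": 0,"claw": 1},
])

```text
clock: 2.03
ee_pos: [0.6016, -0.2916, 0.1618]
eef_rot: [-0.001, 0.98, 0.197, -0.001]
wrist_force: [-0.2, 0.3, -0.6]
grip_width: 1.003
gripper_force: 0.0
```

```bash
python3 - <<'E'
from h import *
d=save('wrist','w2');s=manip.sense();print(s['ee_pos'],s['qpos'])
im=d['pixels'];hsv=cv2.cvtColor(im,cv2.COLOR_BGR2HSV);m=cv2.inRange(hsv,(100,120,30),(130,255,255))
ys,xs=np.nonzero(m);print(xs.min(),xs.max(),ys.min(),ys.max())
E
```

```text
[ 0.60125043 -0.29238054  0.16269788] [-5.62756347e-01  6.10351054e-01  2.52913061e-02  9.87095829e-01
 -4.01474292e-04  2.18337405e+00]
290 363 162 239
```

View pics/w2.png

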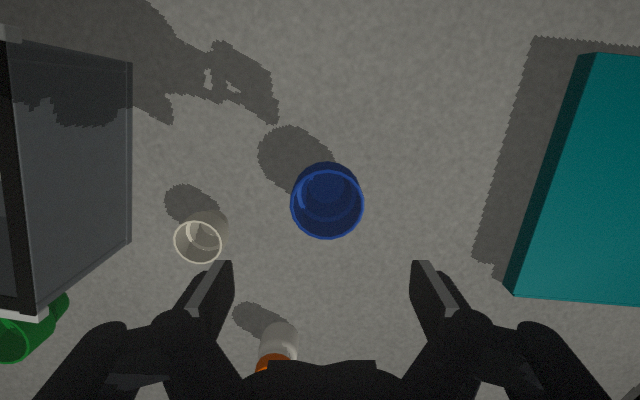

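The blue rim ellipse is centred at about (327,204), and is 73 px wide.

```bash
python3 - <<'E'
from h import *
print(at('w2',327,204,.06),at('w2',290.5,204,.06)-at('w2',363.5,204,.06),at('w2',199,242,.045))
E
```

```text
[ 0.6064 -0.2943  0.06  ] [-0.0217  0.0516  0.    ] [ 0.5274 -0.2093  0.045 ]
```

>>> send_rows([
  {"rx": 0,"ry": 0,"rz": 0,"tx": 0.15,"ty": -0.06,"tz": -0.6,"claw": 1},
  {"rx": 0,"ry": 0,"rz": 0,"tx": 0,"ty": 0,"tz": -0.8,"claw": 1},
  {"rx": 0,"ry": 0,"rz": 0,"tx": 0,"ty": 0,"tz": -0.8,"claw": 1},
  {"rx": 0,"ry": 0,"rz": 0,"tx": 0,"ty": 0,"tz": -0.8,"claw": 1},
  {"rx": 0,"ry": 0,"rz": 0,"tx": 0,"ty": 0,"tz": -0.8,"claw": 1},
  {"rx": 0,"ry": 0,"rz": 0,"tx": 0,"ty": 0,"tz": -0.5,"claw": 1},
  {"rx": 0,"ry": 0,"rz": 0,"tx": 0,"ty": 0,"tz": 0,"claw": 0.6},
  {"rx": 0,"ry": 0,"rz": 0,"tx": 0,"ty": 0,"tz": 0,"claw": 0.4},
  {"rx": 0,"ry": 0,"rz": 0,"tx": 0,"ty": 0,"tz": 0,"claw": 0.4},
  {"rx": 0,"ry": 0,"rz": 0,"tx": 0,"ty": 0,"tz": 0,"claw": 0.4},
  {"rx": 0,"ry": 0,"rz": 0,"tx": 0,"ty": 0,"tz": 0,"claw": 0.4},
  {"rx": 0,"ry": 0,"rz": 0,"tx": 0,"ty": 0,"tz": 0,"claw": 0.4},
], newtons=25)

```text
clock: 3.08
ee_pos: [0.6058, -0.2945, 0.0568]
eef_rot: [0.001, 0.981, 0.196, 0.001]
wrist_force: [0.9, -0.5, -1.6]
grip_width: 0.669
gripper_force: 26.8
```

>>> send_rows([
  {"rx": 0,"ry": 0,"rz": 0,"tx": 0,"ty": 0,"tz": 0.7,"claw": 0.4},
  {"rx": 0,"ry": 0,"rz": 0,"tx": 0,"ty": 0,"tz": 0.9,"claw": 0.4},
  {"rx": 0,"ry": 0,"rz": 0,"tx": 0,"ty": 0,"tz": 0.9,"claw": 0.4},
  {"rx": 0,"ry": 0,"rz": 0,"tx": 0,"ty": 0.2,"tz": 0.9,"claw": 0.4},
  {"rx": 0,"ry": 0,"rz": 0,"tx": -0.2,"ty": 0.5,"tz": 0.9,"claw": 0.4},
  {"rx": 0,"ry": 0,"rz": 0,"tx": -0.2,"ty": 0.8,"tz": 0.7,"claw": 0.4},
  {"rx": 0,"ry": 0,"rz": 0,"tx": -0.2,"ty": 0.9,"tz": 0.3,"claw": 0.4},
  {"rx": 0,"ry": 0,"rz": 0,"tx": -0.2,"ty": 0.9,"tz": 0.3,"claw": 0.4},
  {"rx": 0,"ry": 0,"rz": 0,"tx": -0.2,"ty": 0.9,"tz": 0,"claw": 0.4},
  {"rx": 0,"ry": 0,"rz": 0,"tx": -0.2,"ty": 0.9,"tz": 0,"claw": 0.4},
  {"rx": 0,"ry": 0,"rz": 0,"tx": -0.2,"ty": 0.9,"tz": 0,"claw": 0.4},
  {"rx": 0,"ry": 0,"rz": 0,"tx": -0.2,"ty": 0.9,"tz": 0,"claw": 0.4},
])

```text
clock: 4.08
ee_pos: [0.5651, -0.1206, 0.1964]
eef_rot: [0.0, 0.981, 0.196, 0.0]
wrist_force: [0.9, 0.7, -0.4]
grip_width: 0.665
gripper_force: 27.1
```

>>> send_rows([
  {"rx": 0,"ry": 0,"rz": 0,"tx": -0.2,"ty": 0.9,"tz": 0,"claw": 0.4},
  {"rx": 0,"ry": 0,"rz": 0,"tx": -0.2,"ty": 0.9,"tz": 0,"claw": 0.4},
  {"rx": 0,"ry": 0,"rz": 0,"tx": -0.2,"ty": 0.8,"tz": 0,"claw": 0.4},
  {"rx": 0,"ry": 0,"rz": 0,"tx": -0.2,"ty": 0.6,"tz": 0,"claw": 0.4},
  {"rx": 0,"ry": 0,"rz": 0,"tx": 0,"ty": 0.2,"tz": 0,"claw": 0.4},
  {"rx": 0,"ry": 0,"rz": 0,"tx": 0,"ty": 0,"tz": 0,"claw": 0.4},
  {"rx": 0,"ry": 0,"rz": 0,"tx": 0,"ty": 0,"tz": 0,"claw": 0.4},
])

```text
clock: 4.67
ee_pos: [0.5458, -0.0372, 0.1961]
eef_rot: [0.0, 0.981, 0.196, 0.0]
wrist_force: [0.1, -0.5, -0.5]
grip_width: 0.661
gripper_force: 27.1
```

```bash
python3 - <<'E'
from h import *
save('wrist','w3');save('top','t3');s=manip.sense();print(s['ee_pos'],s['qpos'],s['grip_width'],s['wrist_force'])
a=cv2.imread('pics/w3.png')[60:360,160:480];b=cv2.imread('pics/t3.png')[140:240,240:420]
cv2.imwrite('pics/c3.png',np.vstack([cv2.resize(a,(600,562))[:600]]))
E
```

```text
[ 0.54584337 -0.03771202  0.19586218] [-2.03698967e-01  3.65589003e-01 -2.89906885e-01  9.14612590e-01
 -3.97457748e-04  2.54424736e+00] 0.6640669419847066 [-0.02906531  0.08907378 -0.89031491]
```

View pics/c3.png

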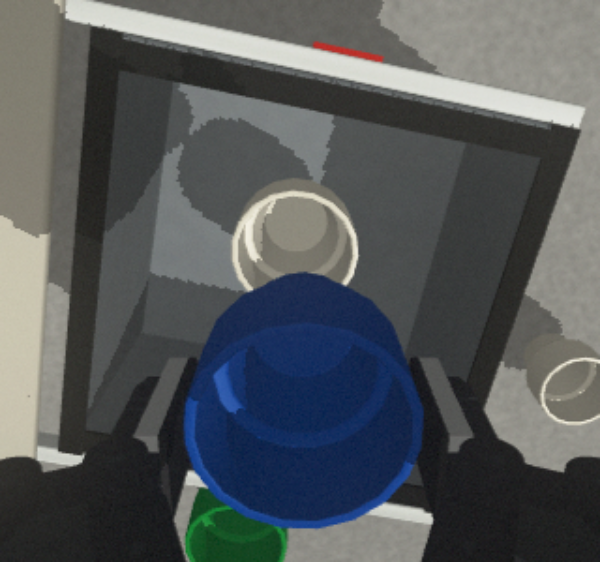

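The white rim in the crop spans x 233–357 with its top at y 190. The held blue rim spans x 185–424 and y 323–527. I'll fit a 29 mm circle to each.

```bash
python3 - <<'E'
from h import *
from scipy.optimize import least_squares
d=np.load('pics/w3.npz');T=np.eye(4);T[:3,:3]=R(d['q']);T[:3,3]=d['p'];T=T@d['T_tool_cam'];W=np.linalg.inv(T);K=d['K']
a=np.linspace(0,2*np.pi,361)
def ext(c,z):
    P=np.c_[c[0]+.029*np.cos(a),c[1]+.029*np.sin(a),0*a+z,0*a+1]@W.T
    u=K[0,0]*P[:,0]/-P[:,2]+K[0,2];v=K[1,1]*-P[:,1]/-P[:,2]+K[1,2]
    return (np.array([u.min(),u.max(),v.min(),v.max()])-[160,160,60,60])*1.875
w=least_squares(lambda c:(ext(c,.068)-[233,357,190,0])[:3],[.545,-.034]);print('white',w.x,w.fun)
b=least_squares(lambda c:(ext(c,c[2])-[185,424,323,527]),[.545,-.034,.2]);print('blue',b.x,b.fun,b.x[:2]-w.x)
print(R(d['q'])[:,0])
E
```

```text
white [ 0.54672441 -0.03352905] [-2.15244511  2.15482112  0.15045978]
blue [ 0.54468357 -0.03848734  0.19700762] [ 0.02660943 -0.02662517 -0.02921861  0.03336979] [-0.00204084 -0.00495829]
[9.23047727e-01 3.84685081e-01 5.30441226e-04]
```

>>> send_rows([
  {"rx": 0,"ry": 0,"rz": 0,"tx": 0.07,"ty": 0.18,"tz": -0.3,"claw": 0.4},
  {"rx": 0,"ry": 0,"rz": 0,"tx": 0,"ty": 0,"tz": -0.6,"claw": 0.4},
  {"rx": 0,"ry": 0,"rz": 0,"tx": 0,"ty": 0,"tz": -0.6,"claw": 0.4},
  {"rx": 0,"ry": 0,"rz": 0,"tx": 0,"ty": 0,"tz": -0.6,"claw": 0.4},
  {"rx": 0,"ry": 0,"rz": 0,"tx": 0,"ty": 0,"tz": -0.4,"claw": 0.4},
  {"rx": 0,"ry": 0,"rz": 0,"tx": 0,"ty": 0,"tz": -0.4,"claw": 0.4},
  {"rx": 0,"ry": 0,"rz": 0,"tx": 0,"ty": 0,"tz": -0.3,"claw": 0.4},
  {"rx": 0,"ry": 0,"rz": 0,"tx": 0,"ty": 0,"tz": -0.3,"claw": 0.4},
  {"rx": 0,"ry": 0,"rz": 0,"tx": 0,"ty": 0,"tz": -0.2,"claw": 0.4},
  {"rx": 0,"ry": 0,"rz": 0,"tx": 0,"ty": 0,"tz": -0.2,"claw": 0.4},
  {"rx": 0,"ry": 0,"rz": 0,"tx": 0,"ty": 0,"tz": 0,"claw": 0.4},
  {"rx": 0,"ry": 0,"rz": 0,"tx": 0,"ty": 0,"tz": 0,"claw": 0.4},
])

```text
clock: 5.77
ee_pos: [0.5471, -0.0322, 0.0983]
eef_rot: [-0.0, 0.981, 0.196, -0.0]
wrist_force: [0.3, -0.1, -0.6]
grip_width: 0.66
gripper_force: 27.1
```

>>> send_rows([
  {"rx": 0,"ry": 0,"rz": 0,"tx": 0,"ty": 0,"tz": -0.04,"claw": 0.4},
  {"rx": 0,"ry": 0,"rz": 0,"tx": 0,"ty": 0,"tz": -0.04,"claw": 0.4},
  {"rx": 0,"ry": 0,"rz": 0,"tx": 0,"ty": 0,"tz": -0.04,"claw": 0.4},
  {"rx": 0,"ry": 0,"rz": 0,"tx": 0,"ty": 0,"tz": -0.04,"claw": 0.4},
  {"rx": 0,"ry": 0,"rz": 0,"tx": 0,"ty": 0,"tz": 0,"claw": 0.4},
])

```text
clock: 6.18
ee_pos: [0.5477, -0.0323, 0.0951]
eef_rot: [0.0, 0.981, 0.196, 0.001]
wrist_force: [-0.9, 0.4, 3.5]
grip_width: 0.665
gripper_force: 27.5
```

>>> send_rows([
  {"rx": 0,"ry": 0,"rz": 0,"tx": 0,"ty": 0,"tz": 0,"claw": 0.85},
  {"rx": 0,"ry": 0,"rz": 0,"tx": 0,"ty": 0,"tz": 0,"claw": 0.85},
  {"rx": 0,"ry": 0,"rz": 0,"tx": 0,"ty": 0,"tz": 0,"claw": 0.85},
  {"rx": 0,"ry": 0,"rz": 0,"tx": 0,"ty": 0,"tz": 0.3,"claw": 0.85},
  {"rx": 0,"ry": 0,"rz": 0,"tx": 0,"ty": 0,"tz": 0.6,"claw": 0.85},
  {"rx": 0,"ry": 0,"rz": 0,"tx": 0,"ty": 0,"tz": 0.8,"claw": 0.85},
  {"rx": 0,"ry": 0,"rz": 0,"tx": 0,"ty": 0,"tz": 0.9,"claw": 0.85},
  {"rx": 0,"ry": 0,"rz": 0,"tx": 0,"ty": 0,"tz": 0.9,"claw": 0.85},
  {"rx": 0,"ry": 0,"rz": 0,"tx": 0,"ty": 0,"tz": 0.9,"claw": 0.85},
  {"rx": 0,"ry": 0,"rz": 0,"tx": 0,"ty": 0,"tz": 0.6,"claw": 0.85},
  {"rx": 0,"ry": 0,"rz": 0,"tx": 0,"ty": 0,"tz": 0,"claw": 0.85},
])

```text
clock: 7.1
ee_pos: [0.5491, -0.0326, 0.2233]
eef_rot: [0.001, 0.981, 0.196, 0.003]
wrist_force: [0.9, -0.1, 0.2]
grip_width: 0.856
gripper_force: 0.0
```

```bash
python3 - <<'E'
from h import *
save('wrist','w4');s=manip.sense();print(s['ee_pos'],s['qpos'],s['grip_width'],s['wrist_force'])
a=cv2.imread('pics/w4.png')[0:400,0:480]
cv2.imwrite('pics/c4.png',cv2.resize(a,(720,600)))
E
```

```text
[ 0.54827756 -0.03241434  0.22137217] [-1.93461844e-01  3.45107848e-01 -2.50305768e-01  9.71311389e-01
  2.58422670e-06  2.55329321e+00] 0.8501201213532547 [-0.62794972  0.3752836  -0.20025665]
```

View pics/c4.png

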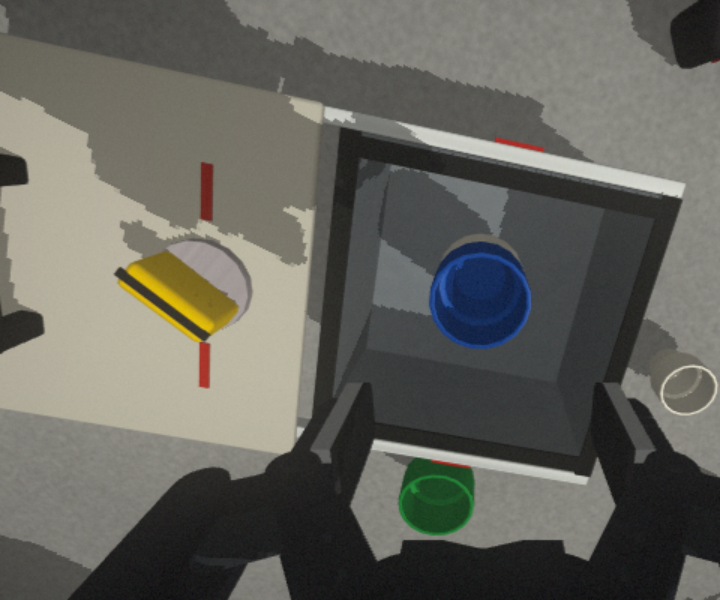

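The blue cup is seated in the white one: its rim is centred at crop (480,300), upright, with only a sliver of white rim behind. The marks are at crop (207,191) and (204.5,365), and the slot ends at (118,272) and (207,337).

```bash
python3 - <<'E'
from h import *
f=lambda x,y,z:at('w4',x/1.5,y/1.5,z)
m1,m2,s1,s2=f(207,191,.126),f(204.5,365,.126),f(118,272,.158),f(207,337,.158)
print(m1,m2,(m1+m2)/2,np.degrees(np.arctan2(*(m1-m2)[[1,0]])));print((s1+s2)/2,np.linalg.norm(s1-s2),np.degrees(np.arctan2(*(s1-s2)[[1,0]])))
c=[f(345,128,.11),f(684,185,.11),f(585,480,.11),f(297,432,.11)];print(c,np.degrees(np.arctan2(*(c[1]-c[0])[[1,0]])),np.degrees(np.arctan2(*(c[2]-c[3])[[1,0]])))
E
```

```text
[0.5578 0.1078 0.126 ] [0.4689 0.0902 0.126 ] [0.51335 0.099   0.126  ] 11.198341614118648
[0.5131  0.09885 0.158  ] 0.04300104649889344 69.58430888606873
[array([0.6072, 0.0615, 0.11  ]), array([ 0.6463, -0.101 ,  0.11  ]), array([ 0.469 , -0.1353,  0.11  ]), array([0.4347, 0.0374, 0.11  ])] -76.47093274219141 -78.76664905245802
```

>>> send_rows([
  {"rx": 0,"ry": 0,"rz": 0.156,"tx": -0.087,"ty": 0.36,"tz": 0,"claw": 0.5},
  {"rx": 0,"ry": 0,"rz": 0.156,"tx": -0.087,"ty": 0.36,"tz": 0,"claw": 0.5},
  {"rx": 0,"ry": 0,"rz": 0.156,"tx": -0.087,"ty": 0.36,"tz": 0,"claw": 0.5},
  {"rx": 0,"ry": 0,"rz": 0.156,"tx": -0.087,"ty": 0.36,"tz": 0,"claw": 0.5},
  {"rx": 0,"ry": 0,"rz": 0.156,"tx": -0.087,"ty": 0.36,"tz": 0,"claw": 0.5},
  {"rx": 0,"ry": 0,"rz": 0.156,"tx": -0.087,"ty": 0.36,"tz": 0,"claw": 0.5},
  {"rx": 0,"ry": 0,"rz": 0.156,"tx": -0.087,"ty": 0.36,"tz": 0,"claw": 0.5},
  {"rx": 0,"ry": 0,"rz": 0.156,"tx": -0.087,"ty": 0.36,"tz": 0,"claw": 0.5},
  {"rx": 0,"ry": 0,"rz": 0.156,"tx": -0.087,"ty": 0.36,"tz": 0,"claw": 0.5},
  {"rx": 0,"ry": 0,"rz": 0.156,"tx": -0.087,"ty": 0.36,"tz": 0,"claw": 0.5},
  {"rx": 0,"ry": 0,"rz": 0.156,"tx": -0.087,"ty": 0.36,"tz": 0,"claw": 0.5},
  {"rx": 0,"ry": 0,"rz": 0.156,"tx": -0.087,"ty": 0.36,"tz": 0,"claw": 0.5},
])

```text
clock: 8.15
ee_pos: [0.52, 0.0762, 0.218]
eef_rot: [-0.001, 0.593, 0.805, -0.001]
wrist_force: [-0.2, 0.5, -0.4]
grip_width: 0.497
gripper_force: 0.0
```

>>> send_rows([
  {"rx": 0,"ry": 0,"rz": 0.156,"tx": -0.087,"ty": 0.36,"tz": 0,"claw": 0.5},
  {"rx": 0,"ry": 0,"rz": 0.156,"tx": -0.087,"ty": 0.36,"tz": 0,"claw": 0.5},
  {"rx": 0,"ry": 0,"rz": 0.156,"tx": -0.087,"ty": 0.36,"tz": 0,"claw": 0.5},
  {"rx": 0,"ry": 0,"rz": 0.156,"tx": -0.087,"ty": 0.36,"tz": 0,"claw": 0.5},
  {"rx": 0,"ry": 0,"rz": 0.156,"tx": -0.087,"ty": 0.36,"tz": 0,"claw": 0.5},
  {"rx": 0,"ry": 0,"rz": 0.156,"tx": -0.087,"ty": 0.36,"tz": 0,"claw": 0.5},
  {"rx": 0,"ry": 0,"rz": 0.156,"tx": -0.087,"ty": 0.36,"tz": 0,"claw": 0.5},
  {"rx": 0,"ry": 0,"rz": 0.156,"tx": -0.087,"ty": 0.36,"tz": 0,"claw": 0.5},
  {"rx": 0,"ry": 0,"rz": 0.156,"tx": -0.087,"ty": 0.36,"tz": 0,"claw": 0.5},
  {"rx": 0,"ry": 0,"rz": 0.156,"tx": -0.087,"ty": 0.36,"tz": 0,"claw": 0.5},
  {"rx": 0,"ry": 0,"rz": 0.156,"tx": -0.087,"ty": 0.36,"tz": 0,"claw": 0.5},
  {"rx": 0,"ry": 0,"rz": 0.156,"tx": -0.087,"ty": 0.36,"tz": 0,"claw": 0.5},
])

```text
clock: 9.15
ee_pos: [0.4939, 0.184, 0.218]
eef_rot: [-0.001, -0.1, 0.995, -0.0]
wrist_force: [0.1, 0.8, 0.1]
grip_width: 0.495
gripper_force: 0.0
```

```bash
python3 - <<'E'
from h import *
d=save('wrist','w5');s=manip.sense();x=R(s['eef_rot'])[:,0];print(s['ee_pos'],s['qpos'],s['grip_width'],s['wrist_force'],np.degrees(np.arctan2(x[1],x[0])))
E
```

```text
[0.49347592 0.18540091 0.21801577] [ 0.21860908  0.31272912 -0.30648754  0.95387328  0.00130418  0.01374038] 0.49969982991991135 [-0.85168072  0.39244719  0.47450999] -168.26188968690843
```

View pics/w5.png

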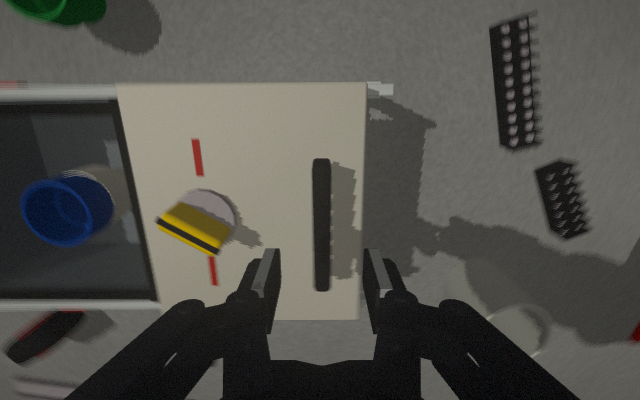

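The handle bar is upright in the picture, from (321,158) to (321,291), and lies between the fingers in x. The cups stay nested.

```bash
python3 - <<'E'
from h import *
a,b=at('w5',322,159,.156),at('w5',321.5,290,.156);print(a,b,(a+b)/2,np.linalg.norm(a-b),np.degrees(np.arctan2(*(b-a)[[1,0]])))
E
```

```text
[0.4482 0.1749 0.156 ] [0.5384 0.1929 0.156 ] [0.4933 0.1839 0.156 ] 0.09197847574296934 11.28549930726541
```

>>> send_rows([
  {"rx": 0,"ry": 0,"rz": 0,"tx": 0,"ty": -0.04,"tz": -0.5,"claw": 0.5},
  {"rx": 0,"ry": 0,"rz": 0,"tx": 0,"ty": 0,"tz": -0.7,"claw": 0.5},
  {"rx": 0,"ry": 0,"rz": 0,"tx": 0,"ty": 0,"tz": -0.7,"claw": 0.5},
  {"rx": 0,"ry": 0,"rz": 0,"tx": 0,"ty": 0,"tz": -0.6,"claw": 0.5},
  {"rx": 0,"ry": 0,"rz": 0,"tx": 0,"ty": 0,"tz": 0,"claw": 0.3},
  {"rx": 0,"ry": 0,"rz": 0,"tx": 0,"ty": 0,"tz": 0,"claw": 0},
  {"rx": 0,"ry": 0,"rz": 0,"tx": 0,"ty": 0,"tz": 0,"claw": 0},
  {"rx": 0,"ry": 0,"rz": 0,"tx": 0,"ty": 0,"tz": 0,"claw": 0},
  {"rx": 0,"ry": 0,"rz": 0,"tx": 0,"ty": 0,"tz": 0,"claw": 0},
  {"rx": 0,"ry": 0,"rz": 0,"tx": 0,"ty": 0,"tz": 0,"claw": 0},
  {"rx": 0,"ry": 0,"rz": 0,"tx": 0,"ty": 0,"tz": 0,"claw": 0},
])

```text
clock: 10.12
ee_pos: [0.4945, 0.1827, 0.1567]
eef_rot: [-0.0, -0.097, 0.995, -0.0]
wrist_force: [-0.3, -0.8, -6.2]
grip_width: 0.136
gripper_force: 29.4
```

>>> send_rows([
  {"rx": 0,"ry": 0,"rz": 0,"tx": 0.04,"ty": -0.2,"tz": 0,"claw": 0},
  {"rx": 0,"ry": 0,"rz": 0,"tx": 0.1,"ty": -0.5,"tz": 0,"claw": 0},
  {"rx": 0,"ry": 0,"rz": 0,"tx": 0.1,"ty": -0.5,"tz": 0,"claw": 0},
  {"rx": 0,"ry": 0,"rz": 0,"tx": 0.1,"ty": -0.5,"tz": 0,"claw": 0},
  {"rx": 0,"ry": 0,"rz": 0,"tx": 0.1,"ty": -0.5,"tz": 0,"claw": 0},
  {"rx": 0,"ry": 0,"rz": 0,"tx": 0.1,"ty": -0.5,"tz": 0,"claw": 0},
  {"rx": 0,"ry": 0,"rz": 0,"tx": 0.1,"ty": -0.5,"tz": 0,"claw": 0},
  {"rx": 0,"ry": 0,"rz": 0,"tx": 0.1,"ty": -0.5,"tz": 0,"claw": 0},
  {"rx": 0,"ry": 0,"rz": 0,"tx": 0.1,"ty": -0.5,"tz": 0,"claw": 0},
  {"rx": 0,"ry": 0,"rz": 0,"tx": 0.1,"ty": -0.5,"tz": 0,"claw": 0},
  {"rx": 0,"ry": 0,"rz": 0,"tx": 0.1,"ty": -0.5,"tz": 0,"claw": 0},
  {"rx": 0,"ry": 0,"rz": 0,"tx": 0.1,"ty": -0.5,"tz": 0,"claw": 0},
])

```text
clock: 11.12
ee_pos: [0.5231, 0.0389, 0.1567]
eef_rot: [-0.001, -0.097, 0.995, -0.0]
wrist_force: [-3.4, 2.2, -3.5]
grip_width: 0.131
gripper_force: 29.7
```

>>> send_rows([
  {"rx": 0,"ry": 0,"rz": 0,"tx": 0.1,"ty": -0.5,"tz": 0,"claw": 0},
  {"rx": 0,"ry": 0,"rz": 0,"tx": 0.1,"ty": -0.5,"tz": 0,"claw": 0},
  {"rx": 0,"ry": 0,"rz": 0,"tx": 0.06,"ty": -0.3,"tz": 0,"claw": 0},
  {"rx": 0,"ry": 0,"rz": 0,"tx": 0.02,"ty": -0.1,"tz": 0,"claw": 0},
  {"rx": 0,"ry": 0,"rz": 0,"tx": 0,"ty": 0,"tz": 0,"claw": 0},
  {"rx": 0,"ry": 0,"rz": 0,"tx": 0,"ty": 0,"tz": 0,"claw": 0},
])

```text
clock: 11.62
ee_pos: [0.528, 0.0139, 0.1565]
eef_rot: [-0.001, -0.099, 0.995, 0.011]
wrist_force: [-7.7, 30.6, 3.3]
grip_width: 0.134
gripper_force: 31.3
```

The push stopped at 30 N after about 172 mm of TCP travel, so I'll look at whether the cover is fully home.

```bash
python3 - <<'E'
from h import *
save('top','t6');save('wrist','w6');s=manip.sense();print(s['ee_pos'],s['wrist_force'])
a=cv2.resize(cv2.imread('pics/t6.png')[130:260,240:420],None,fx=2.2,fy=2.2,interpolation=cv2.INTER_CUBIC)
b=cv2.resize(cv2.imread('pics/w6.png'),(480,300));o=np.zeros((600,480,3),np.uint8);o[:286,:396]=a;o[300:]=b
cv2.imwrite('pics/c6.png',o)
E
```

```text
[0.52797427 0.01388716 0.15658033] [-8.65186145 31.46177356  2.55346956]
```

View pics/c6.png

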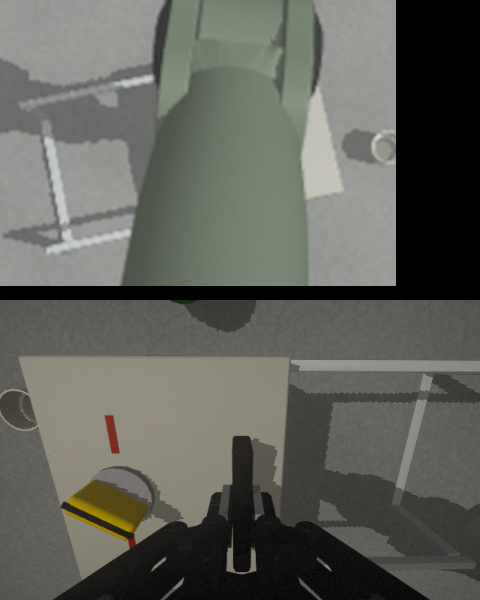

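The cover now lies over the box: its near corner is at w6 (385,76), and the runners are bare behind it. I'll compare that corner with w5 (367,83).

```bash
python3 - <<'E'
from h import *
a=at('w5',367,83,.126);b=at('w6',385,76,.126);print(a,b,np.linalg.norm(b-a))
m5=at('w5',197.5,157,.126);m6=at('w6',112/.75,(434-300)/.75,.126);print('mark',m5,m6,np.linalg.norm(m6-m5))
h5=at('w5',322,159,.156);h6=at('w6',242/.75,(436-300)/.75,.156);print('handle end',h5,h6,np.linalg.norm(h6-h5))
c=at('top0',395.4,214.1,.11),at('t6',395.5,216.4,.126);print(c)
E
```

```text
[0.3996 0.1948 0.126 ] [0.4329 0.0249 0.126 ] 0.17313260813607587
mark [0.4698 0.0909 0.126 ] [ 0.5026 -0.0786  0.126 ] 0.17264440332660655
handle end [0.4482 0.1749 0.156 ] [0.4794 0.0044 0.156 ] 0.17333115703761978
(array([ 0.4704, -0.1363,  0.11  ]), array([ 0.4633, -0.1336,  0.126 ]))
```

Everything agrees on about 173 mm of travel, 7 mm short of home, and the case centre predicts 180. I'll open the fingers briefly to see whether the tool or the cover is what is blocked.

>>> send_rows([
  {"rx": 0,"ry": 0,"rz": 0,"tx": 0,"ty": 0,"tz": 0,"claw": 0.35},
  {"rx": 0,"ry": 0,"rz": 0,"tx": 0,"ty": 0,"tz": 0,"claw": 0.35},
  {"rx": 0,"ry": 0,"rz": 0,"tx": 0,"ty": 0,"tz": 0,"claw": 0.35},
  {"rx": 0,"ry": 0,"rz": 0,"tx": 0,"ty": 0,"tz": 0,"claw": 0.35},
])

```text
clock: 12.05
ee_pos: [0.5306, 0.0059, 0.157]
eef_rot: [0.0, -0.097, 0.995, 0.001]
wrist_force: [-3.5, 7.6, -1.5]
grip_width: 0.354
gripper_force: 3.9
```

```bash
python3 - <<'E'
from h import *
d=save('wrist','w7');s=manip.sense();print(s['ee_pos'],s['eef_rot'],s['wrist_force'],s['grip_width'],s['qpos'],s['clock'])
a=d['pixels'];cv2.imwrite('pics/c7.png',cv2.resize(a,(800,500)))
E
```

```text
[0.53062952 0.00589579 0.15702468] [ 4.57710790e-04 -9.70509978e-02  9.95278368e-01  1.36571576e-03] [-3.33179182  7.46783282 -2.74499069] 0.35165094660854196 [-0.12956927  0.37648483 -0.38491162  0.80912202  0.00286732 -0.32397708] 12.1
```

View pics/c7.png

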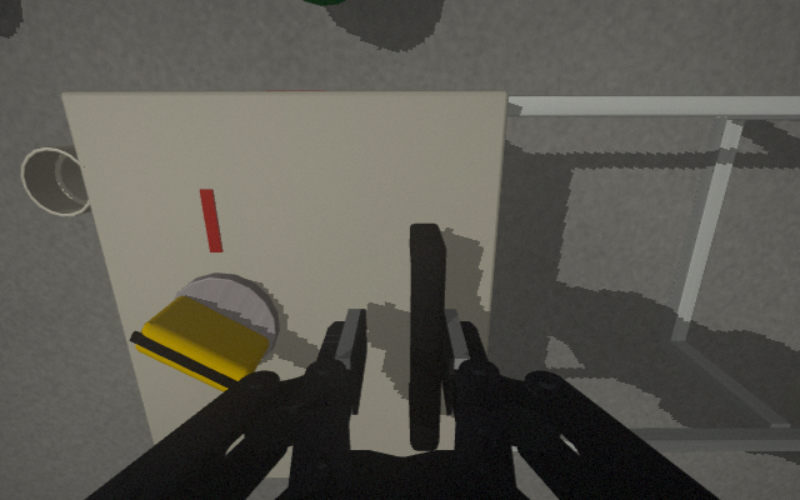

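The +y finger now rests on the handle with about 8 N. I'll measure the corner (405.6,74.4), handle end (340,180) and mark (169,176) again.

```bash
python3 - <<'E'
from h import *
d=np.array([-.194,.981])
for n,a,b in(('corner',at('w5',367,83,.126),at('w7',405.6,74.4,.126)),('mark',at('w5',197.5,157,.126),at('w7',211/1.25,220.5/1.25,.126)),('handle',at('w5',322,159,.156),at('w7',425/1.25,224/1.25,.156))):
    print(n,b,(b-a)[:2]@-d)
print(manip.sense()['ee_pos'][:2]@d)
E
```

```text
corner [0.4333 0.0257 0.126 ] 0.1724249
mark [ 0.5027 -0.0785  0.126 ] 0.172564
handle [0.4799 0.0033 0.156 ] 0.1744894
-0.09715836010424228
```

The readings are ambiguous within a few mm. I'll push on the handle with the free finger only, so the grip cannot cause any jam, and watch the travel.

>>> send_rows([
  {"rx": 0,"ry": 0,"rz": 0,"tx": 0.02,"ty": -0.1,"tz": 0,"claw": 0.35},
  {"rx": 0,"ry": 0,"rz": 0,"tx": 0.02,"ty": -0.1,"tz": 0,"claw": 0.35},
  {"rx": 0,"ry": 0,"rz": 0,"tx": 0,"ty": 0,"tz": 0,"claw": 0.35},
])

```text
clock: 12.35
ee_pos: [0.5307, 0.0055, 0.1569]
eef_rot: [0.0, -0.098, 0.995, 0.007]
wrist_force: [-4.3, 21.6, 0.6]
grip_width: 0.348
gripper_force: 11.2
```

>>> send_rows([
  {"rx": 0,"ry": 0,"rz": 0,"tx": 0.02,"ty": -0.1,"tz": 0,"claw": 0.35},
  {"rx": 0,"ry": 0,"rz": 0,"tx": 0.02,"ty": -0.1,"tz": 0,"claw": 0.35},
  {"rx": 0,"ry": 0,"rz": 0,"tx": 0,"ty": 0,"tz": 0,"claw": 0.35},
])

```text
clock: 12.6
ee_pos: [0.5308, 0.0051, 0.1567]
eef_rot: [0.0, -0.1, 0.995, 0.013]
wrist_force: [-5.6, 35.1, 3.3]
grip_width: 0.348
gripper_force: 18.2
```

```bash
python3 - <<'E'
from h import *
d=save('wrist','w8')['pixels'];save('scene','s8');s=manip.sense();print(s['ee_pos'],s['wrist_force'],s['grip_width'],s['clock'])
a=cv2.imread('pics/s8.png')[150:310,210:400];b=cv2.imread('pics/scene0.png')[150:310,210:400]
o=np.zeros((594,800,3),np.uint8);o[:337,:400]=cv2.resize(b,(400,337),interpolation=cv2.INTER_CUBIC);o[:337,400:]=cv2.resize(a,(400,337),interpolation=cv2.INTER_CUBIC)
o[344:,:400]=cv2.resize(d,(400,250));o[344:,400:]=cv2.resize(cv2.imread('pics/w4.png'),(400,250))
cv2.imwrite('pics/c8.png',o)
E
```

```text
[0.53077425 0.00506577 0.15672882] [-5.77298849 34.12634414  2.0864024 ] 0.35081871636106426 12.7
```

View pics/c8.png

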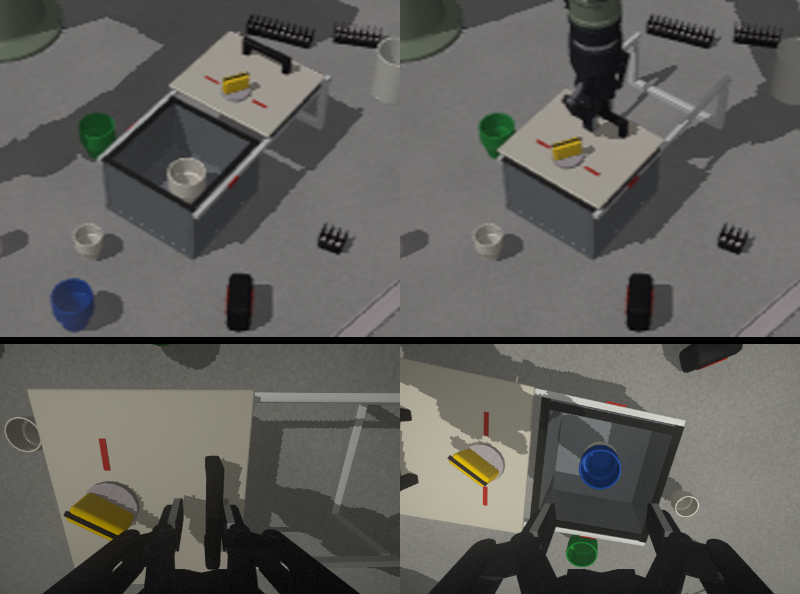

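The force rose 27 N for less than 1 mm of motion, so this is a rigid stop. In the scene view the cover covers the box completely. I'll check the travel independently with the scene camera, using three cover corners and the marks.

```bash
python3 - <<'E'
from h import *
g=lambda f,x,y:at(f,210+x/2.105,150+y/2.106,.126)
d=np.array([-.194,.981])
for b,a in(((270,136),(197,206)),((171,85),(101,150)),((328,75),(261,139)),((260,104),(192,171)),((211,80),(143,144))):
    p,q=g('scene0',*b),g('s8',*a);print(p,q,(p-q)[:2]@d)
print('rim near corner',at('scene0',210+193/2.105,150+222/2.106,.11))
E
```

```text
[0.6193 0.0707 0.126 ] [ 0.6459 -0.0999  0.126 ] 0.172519
[0.4367 0.0343 0.126 ] [ 0.4723 -0.1326  0.126 ] 0.1706353
[0.5869 0.2336 0.126 ] [0.6147 0.0564 0.126 ] 0.1792264
[0.5609 0.1075 0.126 ] [ 0.5928 -0.0616  0.126 ] 0.1720757
[0.4705 0.0884 0.126 ] [ 0.5045 -0.0794  0.126 ] 0.1712078
rim near corner [ 0.6536 -0.1144  0.11  ]
```

The plate's front edge is at -0.2225 and its rear edge at -0.059 along the case's y line. The plate is therefore centred at about -0.141, against -0.139 for the box. The cover is home, and it had evidently been parked slightly forward. I'll release it, lift, and go over the fastener.

>>> send_rows([
  {"rx": 0,"ry": 0,"rz": 0,"tx": -0.07,"ty": 0.35,"tz": 0,"claw": 0.5},
  {"rx": 0,"ry": 0,"rz": 0,"tx": 0,"ty": 0,"tz": 0.8,"claw": 0.5},
  {"rx": 0,"ry": 0,"rz": 0,"tx": 0,"ty": 0,"tz": 0.8,"claw": 0.5},
  {"rx": 0,"ry": 0,"rz": 0,"tx": 0,"ty": 0,"tz": 0.8,"claw": 0.5},
  {"rx": 0,"ry": 0,"rz": 0.155,"tx": 0.083,"ty": -0.38,"tz": 0,"claw": 0.5},
  {"rx": 0,"ry": 0,"rz": 0.155,"tx": 0.083,"ty": -0.38,"tz": 0,"claw": 0.5},
  {"rx": 0,"ry": 0,"rz": 0.155,"tx": 0.083,"ty": -0.38,"tz": 0,"claw": 0.5},
  {"rx": 0,"ry": 0,"rz": 0.155,"tx": 0.083,"ty": -0.38,"tz": 0,"claw": 0.5},
  {"rx": 0,"ry": 0,"rz": 0.155,"tx": 0.083,"ty": -0.38,"tz": 0,"claw": 0.5},
  {"rx": 0,"ry": 0,"rz": 0.155,"tx": 0.083,"ty": -0.38,"tz": 0,"claw": 0.5},
  {"rx": 0,"ry": 0,"rz": 0.155,"tx": 0.083,"ty": -0.38,"tz": 0,"claw": 0.5},
  {"rx": 0,"ry": 0,"rz": 0.155,"tx": 0.083,"ty": -0.38,"tz": 0,"claw": 0.5},
])

```text
clock: 13.7
ee_pos: [0.5494, -0.0749, 0.2185]
eef_rot: [0.001, -0.553, 0.833, -0.003]
wrist_force: [0.5, 0.3, -0.5]
grip_width: 0.503
gripper_force: 0.0
```

>>> send_rows([
  {"rx": 0,"ry": 0,"rz": 0.05,"tx": 0,"ty": 0,"tz": 0,"claw": 0.5},
  {"rx": 0,"ry": 0,"rz": 0,"tx": 0,"ty": 0,"tz": 0,"claw": 0.5},
  {"rx": 0,"ry": 0,"rz": 0,"tx": 0,"ty": 0,"tz": 0,"claw": 0.5},
])

```text
clock: 13.95
ee_pos: [0.5486, -0.0736, 0.2179]
eef_rot: [0.001, -0.566, 0.824, -0.002]
wrist_force: [-0.1, 0.2, 0.3]
grip_width: 0.502
gripper_force: 0.0
```

```bash
python3 - <<'E'
from h import *
d=save('wrist','w9')['pixels'];s=manip.sense();x=R(s['eef_rot'])[:,0];print(s['ee_pos'],s['wrist_force'],s['grip_width'],s['qpos'],np.degrees(np.arctan2(x[1],x[0])))
hsv=cv2.cvtColor(d,cv2.COLOR_BGR2HSV)
r=(cv2.inRange(hsv,(0,120,60),(6,255,255))|cv2.inRange(hsv,(174,120,60),(180,255,255)))
n,l,st,c=cv2.connectedComponentsWithStats(r)
M=[at('w9',*c[i],.126) for i in range(1,n) if st[i,4]>40]
for m in M:print('red',m)
y=cv2.inRange(hsv,(20,120,50),(35,255,255));p=cv2.findNonZero(y);print('yellow',cv2.boundingRect(p),cv2.minAreaRect(p))
# parked->now travel of the cover plate seen by case mark lines
E
```

```text
[ 0.54823578 -0.07313218  0.21767433] [-0.07338641  0.08486807  0.3195876 ] 0.4997552006517394 [-2.65606728e-01  3.55893037e-01 -2.44387617e-01  9.67617900e-01
 -9.18543299e-04 -1.47060880e+00] -110.95859651526862
red [ 0.5026 -0.078   0.126 ]
red [ 0.6712 -0.1357  0.126 ]
red [ 0.5862 -0.0617  0.126 ]
yellow (316, 195, 22, 69) ((326.5, 229.0), (68.0, 21.0), 90.0)
```

>>> send_rows([
  {"rx": 0,"ry": 0,"rz": 0.01,"tx": -0.1,"ty": 0.14,"tz": -0.5,"claw": 0.5},
  {"rx": 0,"ry": 0,"rz": 0,"tx": 0,"ty": 0,"tz": -0.7,"claw": 0.5},
  {"rx": 0,"ry": 0,"rz": 0,"tx": 0,"ty": 0,"tz": -0.7,"claw": 0.5},
  {"rx": 0,"ry": 0,"rz": 0,"tx": 0,"ty": 0,"tz": -0.46,"claw": 0.5},
  {"rx": 0,"ry": 0,"rz": 0,"tx": 0,"ty": 0,"tz": 0,"claw": 0.3},
  {"rx": 0,"ry": 0,"rz": 0,"tx": 0,"ty": 0,"tz": 0,"claw": 0},
  {"rx": 0,"ry": 0,"rz": 0,"tx": 0,"ty": 0,"tz": 0,"claw": 0},
  {"rx": 0,"ry": 0,"rz": 0,"tx": 0,"ty": 0,"tz": 0,"claw": 0},
  {"rx": 0,"ry": 0,"rz": 0,"tx": 0,"ty": 0,"tz": 0,"claw": 0},
  {"rx": 0,"ry": 0,"rz": 0,"tx": 0,"ty": 0,"tz": 0,"claw": 0},
  {"rx": 0,"ry": 0,"rz": 0,"tx": 0,"ty": 0,"tz": 0,"claw": 0},
], newtons=30)

```text
clock: 14.92
ee_pos: [0.5462, -0.0686, 0.1585]
eef_rot: [0.001, -0.571, 0.821, -0.001]
wrist_force: [5.2, 0.3, -7.2]
grip_width: 0.157
gripper_force: 33.6
```

>>> send_rows([
  {"rx": 0,"ry": 0,"rz": -0.13,"tx": 0,"ty": 0,"tz": 0,"claw": 0},
  {"rx": 0,"ry": 0,"rz": -0.13,"tx": 0,"ty": 0,"tz": 0,"claw": 0},
  {"rx": 0,"ry": 0,"rz": -0.13,"tx": 0,"ty": 0,"tz": 0,"claw": 0},
  {"rx": 0,"ry": 0,"rz": -0.13,"tx": 0,"ty": 0,"tz": 0,"claw": 0},
  {"rx": 0,"ry": 0,"rz": -0.13,"tx": 0,"ty": 0,"tz": 0,"claw": 0},
  {"rx": 0,"ry": 0,"rz": -0.13,"tx": 0,"ty": 0,"tz": 0,"claw": 0},
  {"rx": 0,"ry": 0,"rz": -0.13,"tx": 0,"ty": 0,"tz": 0,"claw": 0},
  {"rx": 0,"ry": 0,"rz": -0.13,"tx": 0,"ty": 0,"tz": 0,"claw": 0},
  {"rx": 0,"ry": 0,"rz": -0.13,"tx": 0,"ty": 0,"tz": 0,"claw": 0},
  {"rx": 0,"ry": 0,"rz": -0.13,"tx": 0,"ty": 0,"tz": 0,"claw": 0},
  {"rx": 0,"ry": 0,"rz": 0,"tx": 0,"ty": 0,"tz": 0,"claw": 0},
  {"rx": 0,"ry": 0,"rz": 0,"tx": 0,"ty": 0,"tz": 0,"claw": 0},
])

```text
clock: 15.92
ee_pos: [0.5461, -0.0683, 0.1585]
eef_rot: [0.001, -0.097, 0.995, 0.0]
wrist_force: [5.8, 1.4, -6.1]
grip_width: 0.156
gripper_force: 33.7
```

```bash
python3 - <<'E'
from h import *
s=manip.sense();x=R(s['eef_rot'])[:,0];print(s['ee_pos'],s['wrist_force'],s['wrist_torque'],s['qpos'],np.degrees(np.arctan2(x[1],x[0]))+180)
E
```

```text
[ 0.5460673  -0.06834033  0.15851384] [ 5.80686598  1.3851306  -6.05591455] [ 0.22131454 -0.9332756  -0.08497309] [-0.25920111  0.4062867  -0.33346497  0.82829677  0.00108037 -0.45379446] 11.149482050603694
```

The slot is at 11.15° and the marks are at 11.1–11.2°. I'll release, lift, and check with image code from where the arm stands, since my picture budget is spent.

>>> send_rows([
  {"rx": 0,"ry": 0,"rz": 0,"tx": 0,"ty": 0,"tz": 0,"claw": 0.5},
  {"rx": 0,"ry": 0,"rz": 0,"tx": 0,"ty": 0,"tz": 0,"claw": 0.5},
  {"rx": 0,"ry": 0,"rz": 0,"tx": 0,"ty": 0,"tz": 0,"claw": 0.5},
  {"rx": 0,"ry": 0,"rz": 0,"tx": 0,"ty": 0,"tz": 0.4,"claw": 0.5},
  {"rx": 0,"ry": 0,"rz": 0,"tx": 0,"ty": 0,"tz": 0.8,"claw": 0.5},
  {"rx": 0,"ry": 0,"rz": 0,"tx": 0,"ty": 0,"tz": 0.8,"claw": 0.5},
  {"rx": 0,"ry": 0,"rz": 0,"tx": 0,"ty": 0,"tz": 0.4,"claw": 0.5},
  {"rx": 0,"ry": 0,"rz": 0,"tx": -0.1,"ty": 0.5,"tz": 0,"claw": 0.2},
  {"rx": 0,"ry": 0,"rz": 0,"tx": -0.13,"ty": 0.65,"tz": 0,"claw": 0},
  {"rx": 0,"ry": 0,"rz": 0,"tx": 0,"ty": 0,"tz": 0,"claw": 0},
  {"rx": 0,"ry": 0,"rz": 0,"tx": 0,"ty": 0,"tz": 0,"claw": 0},
])

```text
clock: 16.83
ee_pos: [0.5381, -0.0385, 0.2172]
eef_rot: [-0.001, -0.098, 0.995, 0.0]
wrist_force: [0.6, -0.9, 0.8]
grip_width: 0.002
gripper_force: 0.0
```

```bash
python3 - <<'E'
from h import *
d=save('wrist','w10')['pixels'];s=manip.sense();print(s['ee_pos'],s['wrist_force'],s['grip_width'])
hsv=cv2.cvtColor(d,cv2.COLOR_BGR2HSV)
r=(cv2.inRange(hsv,(0,120,60),(6,255,255))|cv2.inRange(hsv,(174,120,60),(180,255,255)))
n,l,st,c=cv2.connectedComponentsWithStats(r)
for i in range(1,n):
    if st[i,4]>40: print('red',c[i],st[i],at('w10',*c[i],.126))
y=cv2.inRange(hsv,(18,110,40),(36,255,255));p=cv2.findNonZero(y);x0,y0,w,h=cv2.boundingRect(p);print('yellow',x0,y0,w,h)
# slot: dark pixels enclosed in convex hull of yellow
hull=np.zeros_like(y);cv2.fillConvexPoly(hull,cv2.convexHull(p),255)
k=(hull>0)&(hsv[:,:,2]<45)
for nm,m in(('slot',k),('yellow',y>0)):
    v,u=np.nonzero(m);q=np.array([at('w10',a,b,.158)[:2] for a,b in zip(u,v)]);e,V=np.linalg.eigh(np.cov(q.T));t=V[:,1];print(nm,len(q),q.mean(0),np.sqrt(12*e),np.degrees(np.arctan2(t[1],t[0])))
E
```

```text
[ 0.53842542 -0.03908802  0.21718737] [ 0.48954497 -0.25617421  0.37287834] 0.001919775905090894
red [276.44736842 156.51503759] [273 138   8  38 266] [ 0.5025 -0.0775  0.126 ]
red [282.01369863 273.81506849] [279 262   7  24 146] [ 0.5942 -0.0593  0.126 ]
yellow 262 194 27 69
slot 272 [ 0.54534779 -0.06914743] [0.00300828 0.04157631] -168.84098018050656
yellow 1318 [ 0.54054545 -0.06775554] [0.01667851 0.04621933] -171.69953199916594
```

The slot is at 11.16° against 11.2° for the marks, centred at (0.5453,-0.0691), and the cover is still home. Now I'll press on the handle with shut fingers.

>>> send_rows([
  {"rx": 0,"ry": 0,"rz": 0,"tx": -0.1,"ty": 0.54,"tz": 0,"claw": 0},
  {"rx": 0,"ry": 0,"rz": 0,"tx": -0.1,"ty": 0.54,"tz": 0,"claw": 0},
  {"rx": 0,"ry": 0,"rz": 0,"tx": -0.1,"ty": 0.54,"tz": 0,"claw": 0},
  {"rx": 0,"ry": 0,"rz": 0,"tx": -0.1,"ty": 0.54,"tz": 0,"claw": 0},
  {"rx": 0,"ry": 0,"rz": 0,"tx": 0,"ty": 0,"tz": -0.4,"claw": 0},
  {"rx": 0,"ry": 0,"rz": 0,"tx": 0,"ty": 0,"tz": -0.6,"claw": 0},
  {"rx": 0,"ry": 0,"rz": 0,"tx": 0,"ty": 0,"tz": -0.4,"claw": 0},
  {"rx": 0,"ry": 0,"rz": 0,"tx": 0,"ty": 0,"tz": -0.2,"claw": 0},
  {"rx": 0,"ry": 0,"rz": 0,"tx": 0,"ty": 0,"tz": -0.1,"claw": 0},
  {"rx": 0,"ry": 0,"rz": 0,"tx": 0,"ty": 0,"tz": -0.1,"claw": 0},
  {"rx": 0,"ry": 0,"rz": 0,"tx": 0,"ty": 0,"tz": 0,"claw": 0},
])

```text
clock: 17.8
ee_pos: [0.5281, 0.0144, 0.1729]
eef_rot: [-0.001, -0.097, 0.995, 0.0]
wrist_force: [-3.8, 1.6, 8.3]
grip_width: 0.001
gripper_force: 4.0
```

>>> send_rows([
  {"rx": 0,"ry": 0,"rz": 0,"tx": 0,"ty": 0,"tz": -0.06,"claw": 0},
  {"rx": 0,"ry": 0,"rz": 0,"tx": 0,"ty": 0,"tz": -0.06,"claw": 0},
  {"rx": 0,"ry": 0,"rz": 0,"tx": 0,"ty": 0,"tz": 0,"claw": 0},
])

```text
clock: 18.05
ee_pos: [0.5282, 0.0141, 0.1718]
eef_rot: [-0.0, -0.097, 0.995, -0.0]
wrist_force: [-8.9, -0.7, 17.3]
grip_width: 0.002
gripper_force: 8.8
```

>>> send_rows([
  {"rx": 0,"ry": 0,"rz": 0,"tx": 0,"ty": 0,"tz": -0.06,"claw": 0},
  {"rx": 0,"ry": 0,"rz": 0,"tx": 0,"ty": 0,"tz": 0,"claw": 0},
  {"rx": 0,"ry": 0,"rz": 0,"tx": 0,"ty": 0,"tz": 0,"claw": 0},
])

```text
clock: 18.3
ee_pos: [0.5282, 0.0141, 0.1716]
eef_rot: [0.0, -0.097, 0.995, -0.0]
wrist_force: [-11.9, 1.6, 27.1]
grip_width: -0.004
gripper_force: 14.0
```

The cover has bottomed out: the force rose from 17 to 27 N with only 0.2 mm of motion. I'm handing in while it is held.

```bash
python3 -c "
from h import *
s=manip.sense();print(s['ee_pos'],s['wrist_force'],s['clock']);print(manip.close_job())"
```

```text
[0.52824436 0.01407926 0.17163831] [-11.94602108   1.59695023  27.09196035] 18.3
the job is handed in; nothing more can be done
None
```

I handed the job in at 18.3 s with the blue cup nested, the cover against its stop, the slot within about 0.1° of the marks by measurement and the cover held down at about 27 N; cover travel measured only 172–173 mm from the start, so "home" rests on the rigid stop and the plate being centred on the box, the verdict wasn't shown, and I viewed 11 pictures, one over the limit.

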